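Bring the red pickup round to the price card

TASK

Turn the revolving display on the shop counter so that the red model pickup stands squarely behind the picture card at the stand's front, nose to the card, and leave it at rest there. Push the tray gently round by its rim (the outer ends of the dividers); do not touch any of the model trucks, lift nothing, and leave the other things on the counter alone.

Things in the scene. Friction and masses are not known exactly. Their poses are not given: they have to be found in the camera images.
- stand: Fixed black round plinth of the revolving display, 250 mm across, 26 mm high, under the wooden tray. A flat tongue and a leaning white picture card (80 mm wide, top 56 mm above the counter, 175 to 200 mm from the axis) mark its front. Origin on the counter, on the tray's axis; x = towards the card (the front), z up. It does not move during the job; its place and heading vary.
- front_card (a point): Middle of the picture card, 184 mm in front of the tray's axis, 34 mm above the counter.
- tray: Round wooden tray, 300 mm across, 12 mm thick, turning endlessly either way on the stand's axis; about 1 N at the rim turns it and it stops almost at once when left. Origin on the axis, on its underside, 30 mm above the counter; its floor is 42 mm above the counter. Five 72 degree bays: red's centred on the tray's x axis, then anticlockwise from above yellow, white, blue, green. z up.
- rim_post (a point): Middle of the rim post between red and yellow bays, at 36 degrees from the tray's x axis, 143 mm from the axis. Five alike, every 72 degrees: 12 mm wooden posts, 87 mm (with brass ball 93 mm) above the counter, each the outer end of a straight radial divider, 6 mm thick, top 82 mm above the counter, from a 68 mm round hub (87 mm high). About 60 mm is free at the rim between divider and truck.
- truck_red: Red die-cast model pickup, 80 mm long, 34 mm wide over the wheels, 33 mm high, 90 g, standing loose on the tray in its own bay, nose outwards, its middle about 88 mm from the tray's axis. Origin under its middle, at the level of the tray's floor; x = towards its nose, z up. This is the one to bring to the front.
- truck_yellow: Yellow die-cast model pickup, 80 mm long, 34 mm wide over the wheels, 33 mm high, 90 g, standing loose on the tray in its own bay, nose outwards, its middle about 88 mm from the tray's axis. Origin under its middle, at the level of the tray's floor; x = towards its nose, z up.
- truck_white: White die-cast model pickup, 80 mm long, 34 mm wide over the wheels, 33 mm high, 90 g, standing loose on the tray in its own bay, nose outwards, its middle about 88 mm from the tray's axis. Origin under its middle, at the level of the tray's floor; x = towards its nose, z up.
- truck_blue: Blue die-cast model pickup, 80 mm long, 34 mm wide over the wheels, 33 mm high, 90 g, standing loose on the tray in its own bay, nose outwards, its middle about 88 mm from the tray's axis. Origin under its middle, at the level of the tray's floor; x = towards its nose, z up.
- truck_green: Green die-cast model pickup, 80 mm long, 34 mm wide over the wheels, 33 mm high, 90 g, standing loose on the tray in its own bay, nose outwards, its middle about 88 mm from the tray's axis. Origin under its middle, at the level of the tray's floor; x = towards its nose, z up.
- calculator: Black desk calculator, 150 x 105 x 24 mm, lying loose on the counter; origin under its middle.
- tape_measure: Yellow tape measure, 72 x 40 x 66 mm, standing loose on the counter; origin under its middle.
- tape_roll: Roll of tape, 76 mm across, 24 mm high, lying loose on the counter; origin under its middle.

How it is judged:
By the outcome, as a careful person would: the job done as asked, in the order asked, and still so for the second after the job is handed in, with the robot touching nothing.
It also fails if it takes over 51 s, if anything falls off the work surface, if the arm or the gripper's body presses on something with over 40 N, if the wrist force passes 120 N, or if a joint passes its speed limit or range.

ROBOT

A 6-joint arm with a two-finger parallel gripper is mounted at the origin on the work surface. World frame = base frame: x ahead of the robot, y to its left, z up, the work surface at z = 0. Lengths are in mm, angles in rad, forces in N, time in s.
With the tool pointing down it reaches from about 275 to 825 mm from the base axis. Payload 4.9 kg.
Tool frame: the origin (TCP) lies at the centre of the arm's flange, where the gripper is bolted on; the fingertips stand 173 mm ahead of it and the grasp point (between the pads) lies 155 mm ahead of it (env.grip_point_offset is the distance from the TCP to the grasp point, in mm); z points along the fingers, y is the direction in which the jaws open and shut (so a half turn about z gives the same grasp; the last joint's range is limited). The gripper opens to 85 mm and grips with 20 to 120 N. Pads are 22 mm wide; open, the fingers measure 114 mm over their backs; the gripper's body (76 mm by 85 mm) begins 54 mm behind the grasp point. The pads swing forward as they close: fully open they stand 13 mm farther back than shut.
Start: joints at [1.074, 0.326, -0.193, 1.052, 0, 1.437], TCP at [195.187, 514.219, 404.681] pointing down, gripper open.
Joint ranges: [-2.65, 2.65], [-0.97, 1.79], [-1.3, 1.35], [-1.93, 2.1], [-1.47, 1.37], [-3.14, 3.14]. Speed limits (rad/s): [2.57, 2.57, 3.14, 3.14, 3.14, 3.14].

INTERFACE

Orientations are given as a 3x3 rotation matrix whose columns are the frame's x, y, z axes.
In Python, from workcell import env gives the robot as it stands. Calls block until the motion is done:
- env.movep(position, orientation): joint-space move of the TCP to a pose.
- env.movel(position, attitude=None, max_speed=150): straight line of the TCP; attitude=None keeps the orientation; max_speed is the mean speed in mm/s.
- env.move_j(angles): joint-space move.
- env.ungrasp() and env.grasp(grasp_force=None): open the fingers fully, or close them until they stop; grasp_force is the grip in N (None keeps the last).
- env.dwell(seconds).
- env.solve_ik(position, orientation): joint angles nearest the present ones, or None.
- env.snapshot(name): name is "side" or "top"; returns a dict with "img" (400x640x3 uint8, blue, green, red), "depth" (400x640 float32, mm along the optical axis (not along the pixel's ray), 0 where there is no reading), "vfov" (degrees; the focal length in pixels is half the picture's height over the tangent of half this angle, whatever the lens; pixels are square), "cx", "cy" (the principal point, pixels), "R" (3x3) and "t" (3): a world point X has camera coordinates R X + t. Camera axes: x right, y down, z forward; pixel columns grow to the right and rows downward; lengths in mm; the calibration is good to about 2 mm. A picture is of the moment at which its call begins.
A pose or a line that the arm cannot do raises env.MotionError and nothing moves.
- env.finish_job(): hands the job in, once; it reports no verdict.
Readings, each from a call of its own:
- env.get_time_s(): time.
- env.get_q(): joint angles.
- env.get_qd(): joint speeds.
- env.get_joint_torque(): joint torques, N m.
- env.get_tool_pos(): TCP position.
- env.get_orientation(): TCP orientation.
- env.get_wrist_force(): force on the tool from outside, world axes, zero at the start.
- env.get_moment(): the same for the moment, N m.
- env.get_opening(): finger opening in mm.
Only numpy, scipy, OpenCV 4.12 (cv2) and the standard library are available. Lean on these libraries where they do the work, as an engineer would, in place of code of your own. Each camera call takes 0.05 s, during which the arm holds its last target. There are 200 camera calls.

## Working session

There is one attempt and no reset: what is moved stays moved. The work goes in short steps, each a Python script; the robot and the scene stay as the last script left them, time stands still between calls to the robot, and variables do not carry over. Pictures are saved under pics/ and viewed, about 8 in all and at most 12, crops included, and the job is handed in when it is done.

```bash
ls; mkdir -p pics
python3 - <<'E'
from workcell import env
import cv2,numpy as np
for n in("top","side"):
    s=env.snapshot(n); cv2.imwrite(f"pics/{n}0.png",s["img"]); np.savez(f"{n}0.npz",**s)
    print(n,s["vfov"],s["cx"],s["cy"],s["R"].round(3).tolist(),s["t"].round(1), "cam",(-s["R"].T@s["t"]).round(0))
print(env.get_time_s(),env.get_opening())
E
```

```text
pics
top 56.340355038484674 322.58424007118896 203.68790593818622 [[-0.029, -0.999, -0.033], [-0.994, 0.032, -0.1], [0.101, 0.03, -0.994]] [ 32.7 610.1 985.5] cam [ 508.  -16. 1042.]
side 44.233733948043586 308.1359653408509 196.99572118596677 [[0.967, -0.256, 0.012], [-0.121, -0.496, -0.86], [0.226, 0.83, -0.51]] [-589.6  134.9 1204.1] cam [  314. -1083.   737.]
0.1 85.6681675143846
```

View pics/top0.png

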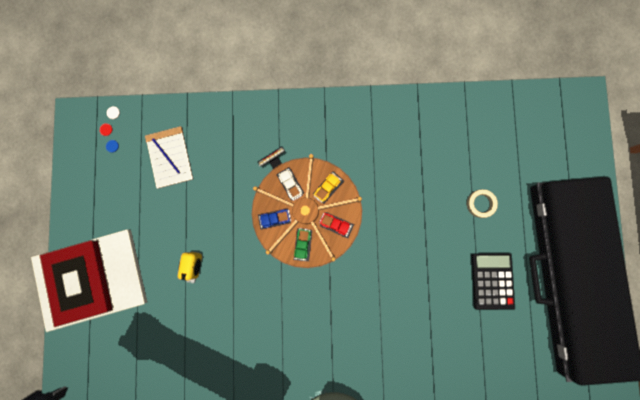

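View pics/side0.png

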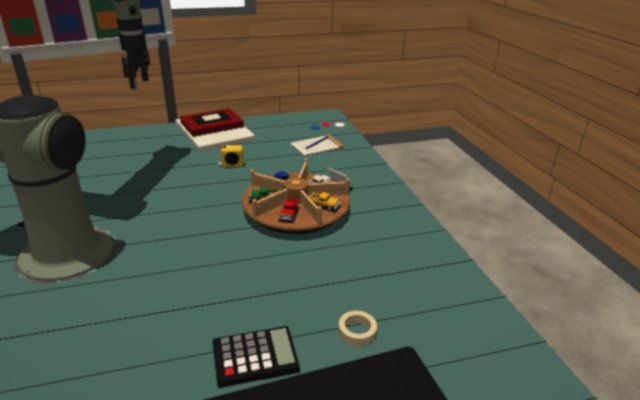

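The top view shows the tray at about (305,211), the card at about (272,157), red at (337,224) and white near the card. So red needs roughly 140° anticlockwise. Next I'll measure this properly.

```bash
cat > h.py <<'E'
import cv2,numpy as np
def cam(s):
    return 200/np.tan(np.radians(float(s["vfov"]))/2)
def cast(s,uv,z):
    """pixels -> world points on plane height z"""
    uv=np.atleast_2d(np.asarray(uv,float)); f=cam(s)
    d=np.c_[(uv[:,0]-s["cx"])/f,(uv[:,1]-s["cy"])/f,np.ones(len(uv))]@s["R"]
    c=-s["R"].T@s["t"]
    return c+d*((z-c[2])/d[:,2])[:,None]
def proj(s,X):
    p=np.atleast_2d(X)@s["R"].T+s["t"]; return p[:,:2]/p[:,2:]*cam(s)+[s["cx"],s["cy"]]
def masks(s):
    hsv=cv2.cvtColor(s["img"],cv2.COLOR_BGR2HSV); return hsv
def cloud(s):
    v,u=np.mgrid[:400,:640]; f=cam(s); z=s["depth"]
    p=np.stack([(u-s["cx"])/f*z,(v-s["cy"])/f*z,z],-1).reshape(-1,3)
    return ((p-s["t"])@s["R"]).reshape(400,640,3)
E
python3 - <<'E'
from h import *
s=dict(np.load("top0.npz")); P=cloud(s)
c=s["img"][140:280,240:375]; cv2.imwrite("pics/crop0.png",cv2.resize(c,None,fx=4.2,fy=4.2,interpolation=cv2.INTER_CUBIC))
# wood mask: tray
hsv=masks(s); m=cv2.inRange(hsv,(5,60,60),(25,255,255)); m[:,:240]=0;m[:,375:]=0;m[:140]=0;m[280:]=0
n=m>0
zz=P[...,2]; print("depth of counter at tray area",zz[150,330],zz[270,370], "floor",np.median(zz[n]),"hub",zz[211,305])
cn=max(cv2.findContours(m,cv2.RETR_EXTERNAL,cv2.CHAIN_APPROX_NONE)[0],key=cv2.contourArea)
h=cv2.convexHull(cn)[:,0]; w=cast(s,h,40)[:,:2].astype(np.float32)
print("circle",cv2.minEnclosingCircle(w)); 
A=np.c_[2*w,np.ones(len(w))]; x=np.linalg.lstsq(A,(w**2).sum(1),rcond=None)[0]; print("fit",x[:2],np.sqrt(x[2]+x[0]**2+x[1]**2))
print("hub@92",cast(s,[305,211],87))
E
```

```text
depth of counter at tray area -0.10001599220087619 1.7518773153145482 floor 41.80672954301274 hub 92.1969516866801
circle ((594.1660766601562, 62.37611389160156), 155.53286743164062)
fit [591.6780021   59.74388323] 150.7174789021936
hub@92 [[587.7081969   58.26822353  87.        ]]
```

View pics/crop0.png

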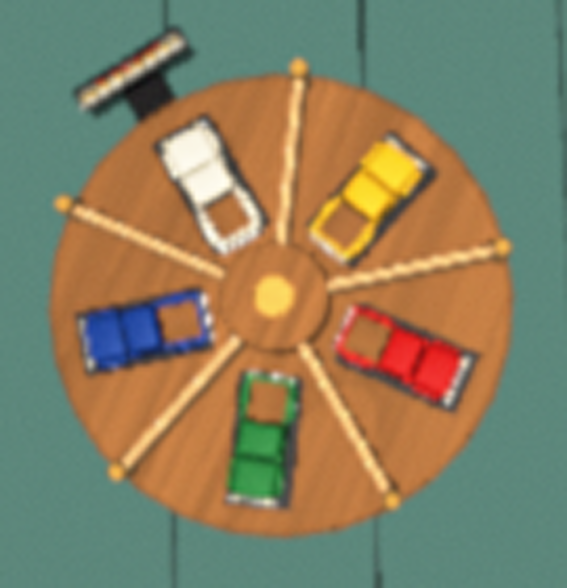

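The crop shows five posts, at crop px (298,68), (502,247), (392,502), (117,473) and (63,204). The card's top edge runs from (75,97) to (185,37), and red points right and slightly down. Next come the bearings.

```bash
cat >> h.py <<'E'
def ang(v): return np.degrees(np.arctan2(v[...,1],v[...,0]))
def comp(m): 
    n,l,st,_=cv2.connectedComponentsWithStats(m.astype(np.uint8)); return l==1+np.argmax(st[1:,4])
def red(s,c):
    """red truck: centre and heading from pixels coloured red with truck height near the tray"""
    P=cloud(s); h=masks(s); m=((h[...,0]<6)|(h[...,0]>174))&(h[...,1]>170)&(h[...,2]>90)
    m&=(np.hypot(P[...,0]-c[0],P[...,1]-c[1])<145)&(P[...,2]>45)&(P[...,2]<85)
    m=comp(m); p=P[m][:,:2]; r=cv2.minAreaRect(p.astype(np.float32)); b=cv2.boxPoints(r)
    e=[b[1]-b[0],b[2]-b[1]]; a=max(e,key=np.linalg.norm); a=a*np.sign(a@(p.mean(0)-c))
    vv,vec=np.linalg.eigh(np.cov(p.T)); q=vec[:,1]*np.sign(vec[:,1]@(p.mean(0)-c))
    ce=np.array(r[0]); return m.sum(),ce,r[1],float(ang(ce-c)),float(ang(a)),float(ang(q))
E
python3 - <<'E'
from h import *
from workcell import env
s=dict(np.load("top0.npz")); P=cloud(s)
pc=np.array([(298,68),(502,247),(392,502),(117,473),(63,204)])
uv=np.array([240,140])+(pc+.5)/4.2-.5
w=cast(s,uv,88)[:,:2]
A=np.c_[2*w,np.ones(5)]; x=np.linalg.lstsq(A,(w**2).sum(1),rcond=None)[0]; c=x[:2]
print("axis",c,"r",np.sqrt(x[2]+c@c)); print("posts",ang(w-c), np.hypot(*(w-c).T))
print("phase mod72",ang(w-c)%72)
hub=cast(s,np.array([240,140])+(np.array([274,296])+.5)/4.2-.5,92)[0]; print("hub",hub)
d=P[...,:2]-c; R=np.hypot(d[...,0],d[...,1]); m=(R>165)&(R<215)&(P[...,2]>15)&(P[...,2]<65); m=comp(m)
p=P[m]; print("card n",m.sum(),p.min(0),p.max(0)); a=ang(p[:,:2]-c); print("bearing mean",a.mean(),"mid",(a.min()+a.max())/2,a.min(),a.max())
top=p[p[:,2]>45][:,:2]; r=cv2.minAreaRect(p[:,:2].astype(np.float32)); print(r)
vec=np.linalg.eigh(np.cov(top.T))[1]; n=vec[:,0]; n=n*np.sign(n@(top.mean(0)-c)); print("top centre bearing",ang(top.mean(0)-c),np.linalg.norm(top.mean(0)-c),"normal",ang(n))
e=cast(s,np.array([240,140])+(np.array([(80,100),(182,37)])+.5)/4.2-.5,56)[:,:2]; print("manual edge",np.linalg.norm(e[1]-e[0]),ang(e.mean(0)-c),np.linalg.norm(e.mean(0)-c), ang(e[0]-e[1])-90)
print("red",red(s,c))
print(env.get_orientation().round(3).tolist())
E
```

```text
axis [589.3513335   58.67035222] r 143.09726801366472
posts [  -7.41027822  -79.40736854 -151.52641664  136.78409436   64.43237758] [143.26563576 142.79349455 143.41975156 142.87806389 143.12843817]
phase mod72 [64.58972178 64.59263146 64.47358336 64.78409436 64.43237758]
hub [589.62246783  58.1891495   92.        ]
card n 109 [718.85381423 115.96967901  15.41361084] [773.03958458 187.20738993  58.35247736]
bearing mean 30.912481831644072 mid 31.11282657276545 18.579893939521305 43.64575920600959
((747.949951171875, 154.5658721923828), (24.21038246154785, 77.85723114013672), 32.47772216796875)
top centre bearing 31.093307710448588 177.0324450468599 normal 30.954067292625943
manual edge 77.09018408520237 30.70987389528073 178.15507852648986 30.30267309093871
red (np.int64(247), array([554.74554443, -16.92646408]), (71.2793960571289, 34.69743347167969), -114.59678200896364, -116.00675995755783, -116.83940298421398)
[[-0.935, 0.355, -0.001], [0.355, 0.935, -0.001], [0.0, -0.002, -1.0]]
```

```bash
cat >> h.py <<'E'
C=np.array([589.4,58.5])
def pose(phi,z,r=148):
    a=np.radians(phi); c,s=np.cos(a),np.sin(a)
    return [C[0]+r*c,C[1]+r*s,z],np.array([[s,-c,0],[-c,-s,0],[0,0,-1.]])
def arc(env,a,b,z=233,step=9,speed=50,r=148):
    out=[]
    for p in np.linspace(a,b,max(1,int(np.ceil(abs(b-a)/step)))+1)[1:]:
        q,R=pose(p,z,r); env.movel(q,R,max_speed=speed); out.append((round(p,1),*np.round(env.get_wrist_force(),1)))
    return out
E
python3 - <<'E'
from h import *
from workcell import env
env.grasp(20); print("opening",env.get_opening())
env.movep(*pose(-165,330)); print(env.get_q().round(2),env.get_time_s())
env.movel(pose(-165,233)[0],max_speed=120); print("down",env.get_wrist_force().round(1),env.get_time_s())
for o in arc(env,-165,-147): print(o)
print(env.get_q().round(2),env.get_time_s())
s=env.snapshot("top"); print(red(s,C)); cv2.imwrite("pics/crop1.png",cv2.resize(s["img"][130:300,220:390],None,fx=3.5,fy=3.5,interpolation=cv2.INTER_CUBIC))
E
```

```text
opening -0.11109387774482594
[-0.12  0.21 -0.56  0.8   0.    1.19] 2.8833
down [ 0.2 -0.5  0.3] 3.8417
(np.float64(-156.0), np.float64(0.4), np.float64(0.3), np.float64(0.4))
(np.float64(-147.0), np.float64(-0.6), np.float64(-1.2), np.float64(-0.1))
[-0.21  0.38 -0.63  0.56  0.    0.79] 5.075
(np.int64(241), array([569.66351318, -22.84970856]), (70.41394805908203, 34.54683303833008), -103.63720244909025, -105.05976582432451, -105.61930361202856)
```

View pics/crop1.png

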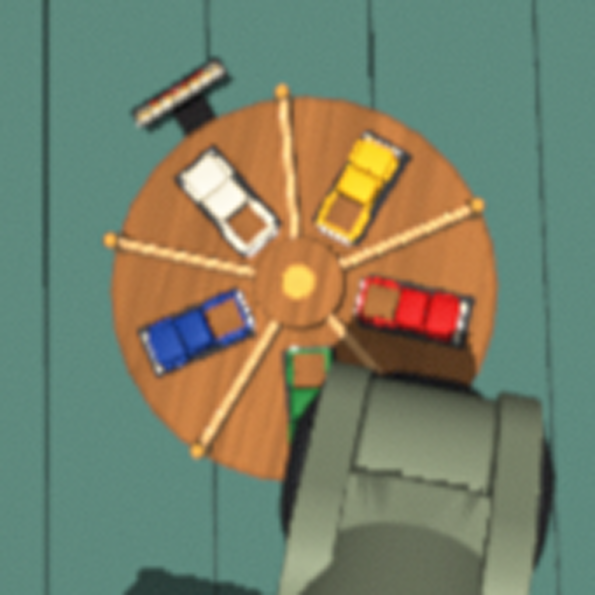

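The tray turned 11° as predicted with about 1 N, and the trucks are riding along with it. I'll push on to about 8° short, lift and measure.

Run:
```python
from h import *
from workcell import env
o=arc(env,-147,-20,speed=60); print("max force",max(np.linalg.norm(x[1:]) for x in o),o[-1],env.get_time_s())
arc(env,-20,-24); env.movel(pose(-24,330)[0],max_speed=150)
b=env.get_q(); b[0]-=0.7; env.move_j(b)
s=env.snapshot("top"); np.savez("top2.npz",**s); print(red(s,C),env.get_time_s()); cv2.imwrite("pics/crop2.png",cv2.resize(s["img"][140:280,240:375],None,fx=4.2,fy=4.2,interpolation=cv2.INTER_CUBIC))
```

```text
max force 1.5588457268119895 (np.float64(-20.0), np.float64(-0.1), np.float64(-0.1), np.float64(-0.6)) 12.875
(np.int64(239), array([667.64050293,  93.09615326]), (73.8756103515625, 35.139732360839844), 23.85391348226808, 23.18364301386476, 22.242235458279694) 15.8917
```

View pics/crop2.png

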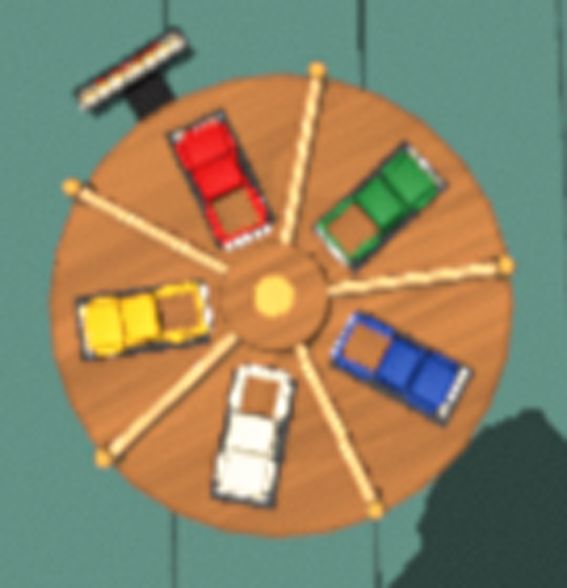

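```bash
cat >> h.py <<'E'
def posts(s,pc):
    w=cast(s,np.array([240,140])+(np.array(pc)+.5)/4.2-.5,88)[:,:2]
    a=ang(w-C); return a.round(2), ((a-36+36)%72-36).round(2)
E
python3 - <<'E'
from h import *
from workcell import env
s=dict(np.load("top2.npz"))
a,p=posts(s,[(317,69),(505,266),(375,511),(103,459),(71,187)]); print(a); red_ang=np.mean((a-36)%72); print((a-36)%72,red_ang)
t=red_ang%72; print("tray",t)
d=30.9-t; print("need",d)
env.movep(*pose(-26,330)); env.movel(pose(-26,233)[0],max_speed=120)
arc(env,-26,-20+d,speed=40,step=7); env.dwell(.3)
arc(env,-20+d,-24+d); env.movel(pose(-24+d,330)[0],max_speed=150)
b=env.get_q(); b[0]-=0.7; env.move_j(b)
s=env.snapshot("top"); np.savez("top3.npz",**s); print(red(s,C),env.get_time_s()); cv2.imwrite("pics/crop3.png",cv2.resize(s["img"][140:280,240:375],None,fx=4.2,fy=4.2,interpolation=cv2.INTER_CUBIC))
E
```

```text
[ -12.05  -84.16 -156.22  131.9    59.84]
[23.95 23.84 23.78 23.9  23.84] 23.862000000000002
tray 23.862000000000002
need 7.037999999999997
(np.int64(239), array([662.40405273, 101.40547943]), (72.6336441040039, 34.56462097167969), 30.44333580464289, 29.702269231794393, 30.513863715328064) 23.1
```

View pics/crop3.png

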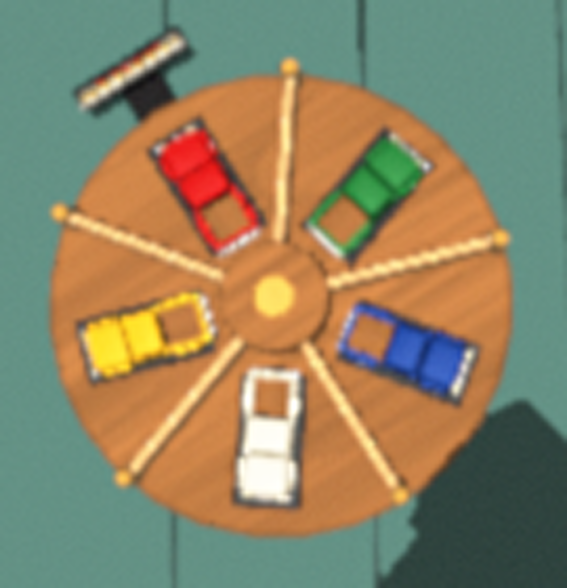

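Run:
```python
from h import *
from workcell import env
s=dict(np.load("top3.npz"))
a,_=posts(s,[(290,66),(502,239),(401,496),(123,479),(60,212)]); print((a-36)%72,((a-36)%72).mean())
P=cloud(s); d=P[...,:2]-C; R=np.hypot(d[...,0],d[...,1]); m=comp((R>165)&(R<215)&(P[...,2]>15)&(P[...,2]<65)); p=P[m][:,:2]
r=cv2.minAreaRect(p.astype(np.float32)); print("card",ang(np.array(r[0])-C),r)
print(env.get_qd().round(3),env.get_wrist_force().round(2),env.get_tool_pos().round(0),env.get_time_s())
```

```text
[30.68 30.5  31.01 30.81 30.59] 30.718
card 31.06231640651297 ((747.868896484375, 153.95245361328125), (23.887727737426758, 77.90106964111328), 29.94646644592285)
[ 0.003 -0.002  0.     0.    -0.001 -0.001] [ 0.07  0.66 -0.46] [ 570. -458.  329.] 23.1
```

The tray reads 30.7° against 31° for the card. The difference is within measurement noise, and the arm is clear. I'll hand the job in.

```bash
python3 -c "
from workcell import env
env.dwell(.3); env.finish_job(); print(env.get_time_s())"
```

```text
the job is handed in; nothing more can be done
the job is handed in; nothing more can be done
```

The red pickup now stands behind the picture card, nose to the card. I handed the job in shortly after the last check, which read 23.1 s of the 51 s allowed.

With the gripper shut, I turned the tray about 146° anticlockwise by the rim post between the red and green bays. I did it in two strokes, with a look in between, and the wrist force stayed under 1.6 N in the main stroke (I did not log it in the final 7°).

**Last checks, with the arm lifted clear and at rest:**
- **Tray:** the red bay points at 30.7°, averaged over the five posts.
- **Card:** its bearing measures 31.1° from its outline, against 30.9° aimed for. Earlier readings ran from 30.3° to 31.1°.
- **Red truck:** its middle is at a bearing of 30.4°. Its heading reads 29.7° from the fitted rectangle and 30.5° from its principal axis, so the two methods differ by about 1°.
- **Other trucks:** all five look in place in their bays, and the gripper did not come near them.
- **Other things on the counter:** I kept the arm above them and did not re-measure where they lie.

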